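# Set the workshop notebook on its sloped stand

### The job

Lift the spiral-bound notebook out of the upright rack and set it down on the sloped stand, long edge down, so that its lower edge sits in the trough behind the lip and it leans back against the board, roughly centred from side to side. Leave the metal panel in the rack and let go of the notebook.

Things in the scene. Friction and masses are not known exactly. Their poses are not given: they have to be found in the camera images.
- notebook_mid (a point): Centre of the spiral-bound notebook: buff card, 208 mm long, 146 high as it stands, 10 thick, 0.14-0.29 kg. Starts upright in either slot of the rack, on a long edge, the wire spiral (13 mm across, rising 5 mm more) along the upper edge, 73 mm above this point. x along the long edge, y up towards the spiral, z square to the covers. Its upper 96 mm stand clear of the slot; pinch it there from above.
- stand_rest: Leaning part of the fixed grey stand: board 220 mm wide, 100 high, 25 deg back from upright; at its foot a ledge square to it, 26 mm wide, with a 14 mm lip. Origin: middle of the corner of board face and ledge, 26 mm above the bench. x into the board, y along the ledge, z up the slope; open side -x. Notebook centre when home: x -5, z 73 mm. Let go in the trough it tips back; either cover may face out.
- rack: Fixed grey base plate, 180 mm (x) by 200 (y) by 12 high, with two slots along y at x = -55 and +55 mm, each 14.6 mm wide between steel walls 160 mm long that rise to 62 mm above the bench. Origin: middle of its underside. What stands in a slot rests on the plate, 12 mm above the bench.
- panel_mid (a point): Centre of the bare aluminium panel with four small corner holes and two larger ones, 180 mm long, 130 high, 8 thick, upright in the rack's other slot (z up, x square to the panel). It stays there.

How it is judged:
By the outcome, as a careful person would: the job done as asked, in the order asked, and still so for the second after the job is handed in, with the robot touching nothing.
It also fails if it takes over 35 s, if anything falls off the work surface, if the arm or the gripper's body presses on something with over 40 N, if the wrist force passes 120 N, or if a joint passes its speed limit or range.

### The arm

A 7-joint arm with a two-finger parallel gripper is mounted at the origin on a cart in front of the work surface, level with it; the furniture and walls round the work are solid. World frame = base frame: x ahead of the robot, y to its left, z up, the work surface at z = 0. Lengths are in m, angles in rad, forces in N, time in s.
With the tool pointing down it reaches from about 0.4 to 0.85 m from the base axis. Payload 4.5 kg.
Tool frame: the origin (TCP) lies at the very end of the fingers, on their centre line; the grasp point (between the pads) lies 19 mm behind it (r.grip_depth is the distance from the TCP to the grasp point, in m); z points along the fingers, x is the direction in which the jaws open and shut, and the axes are right-handed (so a half turn about z gives the same grasp; the last joint's range is limited). The gripper opens to 88 mm and grips with 3 to 60 N. Pads are 18 mm wide; open, the fingers measure 123 mm over their backs; the gripper's body (75 mm by 187 mm) begins 45 mm behind the grasp point.
Start: joints at [1.159, 0.689, -0.195, 1.565, 0.157, 0.902, -0.215], TCP at [0.27, -0.564, 0.239] pointing down, gripper open.
Joint ranges: [-3.01, 3.01], [-0.46, 2.08], [-1.47, 1.51], [0.13, 2.56], [-1, 4.14], [0.04, 2.09], [-2.66, 2.66]. Speed limits (rad/s): [2.57, 2.57, 3.14, 3.14, 3.14, 3.14, 3.14].

### API

Orientations are given as a unit quaternion [x, y, z, w].
In Python, from plant import r gives the robot as it stands. The module is installed in compiled form; this text tells all that it offers.
- The arm moves only by the shell command python3 -m jog 'ROWS' [FORCE]. ROWS is JSON, a list of rows, each a list of 5 numbers: the shift along the tool's x, y, z in units of 1 m (1.0 is 1 m), then the turn about the tool's z in units of 360 degrees (1.0 is 360 degrees), then the closure, from 0 (fully open) to 1 (shut). In form: [[dx, dy, dz, yaw, fingers], ...]. A call has 1 to 20 rows; each row shifts and turns the commanded pose from where the row before left it, along the tool's axes as they then stand; what a row does not reach is not made up. A row lasts 1/10 s, in which the tool goes at most 50 mm and 8.59 degrees, less where a joint would pass 70% of its speed; a pose out of reach is approached as far as the arm can. A call with a number of a shift or a turn outside -1 to 1 is refused whole. A call with a gripper value outside its range is refused whole. The fingers move at their own pace and stop on an object; FORCE is the grip in N (left out, the last holds). Time passes only in rows, so rows that do not move let the fingers close. It gives the time, the measured TCP pose, the force and the opening at its end, in the units of the state.
- r.get_state(): the state, without advancing time (a new reading comes with each control period).
- r.snapshot(name): name is "side" or "top"; returns the picture (420x560x3 uint8, red, green, blue); there is no depth.
- r.get_calibration(name): a dict with "mtx" (3x3 intrinsics, pixels), "R" (3x3) and "t" (3): a world point X has camera coordinates R X + t. Camera axes: x right, y down, z forward; pixel columns grow to the right and rows downward; lengths in m; the calibration is good to about 2 mm. A picture is of the moment at which its call begins. get_calibration takes no time and is no camera call.
- r.finish_job(): hands the job in, once; it reports no verdict.
Trained networks look in the newest picture that a camera, given by its name, has taken for a name from the list of things; names that differ only in an ending like _2 or _b are one class to them, and where a whole thing is asked for, a point or a joint stands for the part that bears it (a point fixed in the world has none). Each returns a list of dicts, best first, with "score" (0 to 1); they miss things now and then, are a little off and sometimes report something else, mostly with a low value. They report only what shows in the picture. A call takes as long as a camera call.
- r.cut_out(thing, camera): "pixels" (420x560 bool, what is visible of it) and "rect" ([left, top, right, bottom] in pixels, round what is visible of it).
The state is a dict: "clock": time; "q": joint angles; "qd": joint speeds; "joint_torque": joint torques, N m; "tool_pos": TCP position; "eef_rot": TCP orientation; "contact_force": force on the tool from outside, world axes, zero at the start; "moment": the same for the moment, N m; "opening": opening from 0.0 (shut) to 1.0 (fully open).
Only numpy, scipy, OpenCV 4.12 (cv2) and the standard library are available. Lean on these libraries where they do the work, as an engineer would, in place of code of your own. Each camera call takes 0.05 s, during which the arm holds its last target.

## Working session

There is one attempt and no reset: what is moved stays moved. The work goes in short steps, Python scripts to look and compute and a shell command to move; the robot and the scene stay as the last step left them, time stands still between calls to the robot, and variables do not carry over. Pictures are saved under pics/ and viewed, and the job is handed in when it is done.

```bash
mkdir -p pics; cat > h.py <<'E'
import numpy as np, cv2
from plant import r
from scipy.spatial.transform import Rotation as Ro
def snap(cam,fn):
    im=r.snapshot(cam); cv2.imwrite('pics/'+fn,cv2.cvtColor(im,cv2.COLOR_RGB2BGR)); return im
def ray(cam,u,v):
    c=r.get_calibration(cam);K=np.array(c['mtx']);R=np.array(c['R']);t=np.array(c['t'])
    d=R.T@np.linalg.inv(K)@np.array([u,v,1.0]); return -R.T@t,d
def atz(cam,u,v,z):
    o,d=ray(cam,u,v); return o+d*(z-o[2])/d[2]
def proj(cam,X):
    c=r.get_calibration(cam);K=np.array(c['mtx']);R=np.array(c['R']);t=np.array(c['t'])
    p=(R@np.atleast_2d(X).T).T+t; p=p@K.T; return p[:,:2]/p[:,2:]
E
python3 - <<'E'
from h import *
np.set_printoptions(precision=4,suppress=True)
for c in('top','side'):
    snap(c,c+'0.png')
    k=r.get_calibration(c);print(c,np.array(k['mtx']),'pos',-np.array(k['R']).T@np.array(k['t']),np.array(k['R']))
    for n in('notebook_mid','panel_mid','rack','stand_rest'):
        for d in r.cut_out(n,c)[:2]: print(n,d['score'],d['rect'],d['pixels'].sum())
s=r.get_state();print(s['clock'],s['tool_pos'],s['eef_rot'],Ro.from_quat(s['eef_rot']).as_matrix(),s['opening'])
E
```

```text
top [[456.2504   0.     280.6385]
 [  0.     456.2504 206.0239]
 [  0.       0.       1.    ]] pos [0.3959 0.0043 1.074 ] [[-0.0295 -0.9995 -0.012 ]
 [-0.989   0.031  -0.1448]
 [ 0.1451  0.0075 -0.9894]]
notebook_mid 0.57 [328.6, 161.5, 437.5, 197.0] 1429
panel_mid 0.6 [342.0, 220.3, 432.9, 235.8] 647
rack 0.59 [326.9, 175.9, 419.5, 252.0] 4547
stand_rest 0.89 [131.8, 190.5, 236.9, 238.4] 3718
side [[467.2609   0.     281.682 ]
 [  0.     467.2609 206.4749]
 [  0.       0.       1.    ]] pos [0.4728 0.8913 0.66  ] [[-0.999  -0.0388 -0.0216]
 [-0.004   0.5629 -0.8265]
 [ 0.0442 -0.8256 -0.5625]]
notebook_mid 0.94 [254.3, 114.7, 261.4, 201.1] 444
panel_mid 0.88 [295.0, 119.9, 305.5, 190.8] 432
rack 0.8 [245.5, 153.7, 319.8, 202.3] 2495
stand_rest 0.65 [245.3, 216.2, 291.0, 332.4] 3307
0.5 [ 0.2695 -0.5639  0.2387] [ 0.8459 -0.5333  0.      0.    ] [[ 0.4312 -0.9023  0.    ]
 [-0.9023 -0.4312 -0.    ]
 [ 0.      0.     -1.    ]] 0.9978705231239522
```

View pics/top0.png

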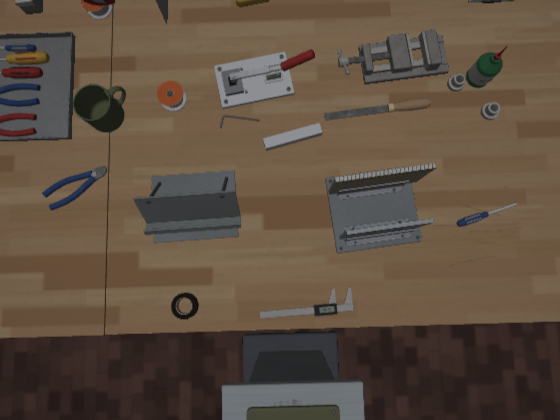

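View pics/side0.png

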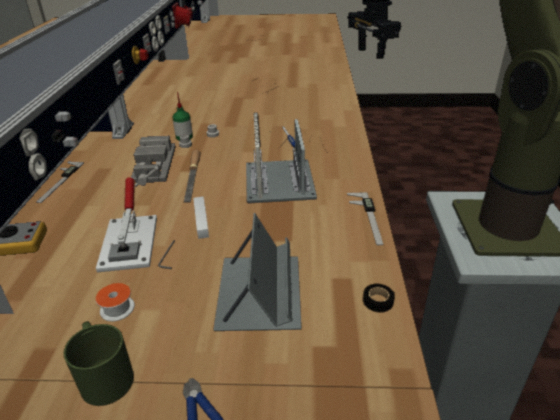

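The top view shows the notebook in the far rack slot, with the coil from about (331,192) to (435,166). The panel is in the near slot, (343,233)-(432,221). The stand is at left with its ledge toward the robot. I'll zoom in to measure.

```bash
python3 - <<'E'
from h import *
a=cv2.imread('pics/top0.png');b=cv2.imread('pics/side0.png')
cv2.imwrite('pics/z1.png',cv2.resize(a[150:260,310:450],None,fx=5.5,fy=5.4,interpolation=cv2.INTER_CUBIC))
cv2.imwrite('pics/z2.png',cv2.resize(a[160:250,125:250],None,fx=6,fy=6,interpolation=cv2.INTER_CUBIC))
cv2.imwrite('pics/z3.png',cv2.resize(b[100:210,230:330],None,fx=5.4,fy=5.4,interpolation=cv2.INTER_CUBIC))
cv2.imwrite('pics/z4.png',cv2.resize(b[205:335,205:310],None,fx=4.6,fy=4.6,interpolation=cv2.INTER_CUBIC))
E
```

```text
(no output)
```

View pics/z1.png

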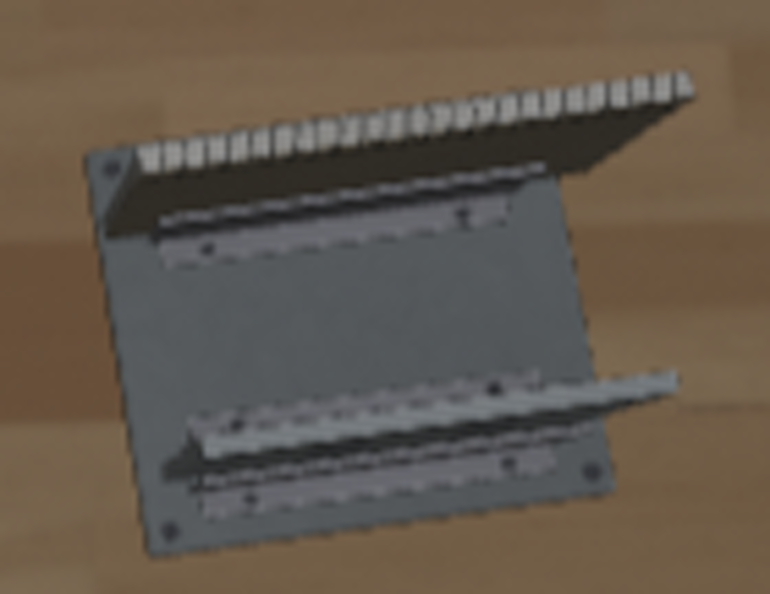

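View pics/z2.png

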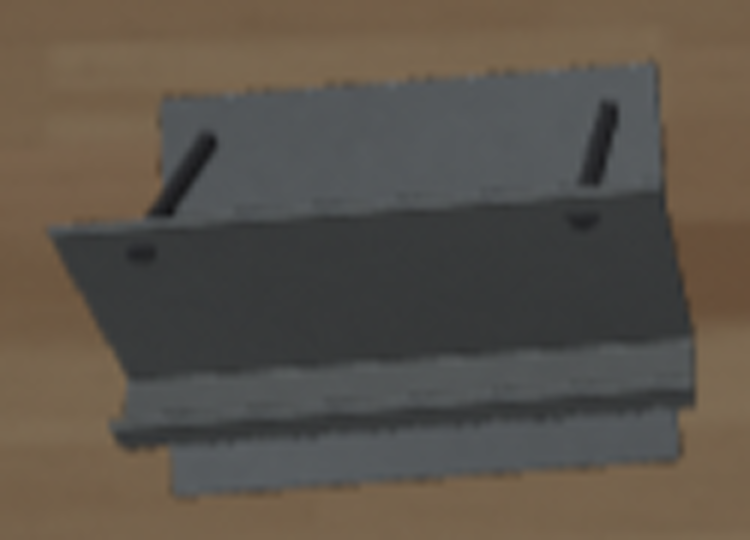

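View pics/z3.png

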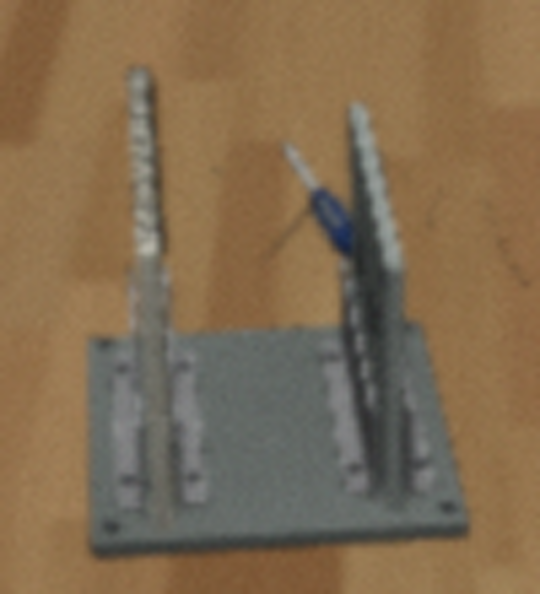

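View pics/z4.png

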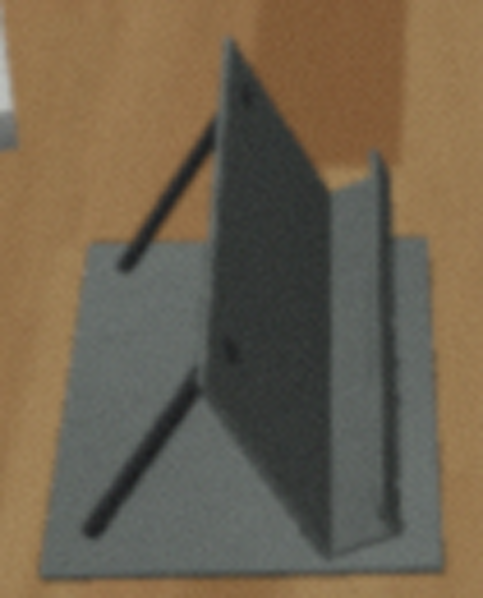

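```bash
cat > fit.py <<'E'
from h import *
from scipy.optimize import least_squares
np.set_printoptions(precision=4,suppress=True)
T=lambda u,v:('top',310+(u+.5)/5.5-.5,150+(v+.5)/5.4-.5)
S=lambda u,v:('side',230+(u+.5)/5.4-.5,100+(v+.5)/5.4-.5)
T2=lambda u,v:('top',125+(u+.5)/6-.5,160+(v+.5)/6-.5)
S2=lambda u,v:('side',205+(u+.5)/4.6-.5,205+(v+.5)/4.6-.5)
def fit(obs,x0,name):
    def W(p,P): c,s=np.cos(p[2]),np.sin(p[2]); return np.array([p[0]+c*P[0]-s*P[1],p[1]+s*P[0]+c*P[1],P[2]])
    f=lambda p:np.concatenate([(proj(o[0],W(p,P))[0]-o[1:]) for o,P in obs])
    s=least_squares(f,x0); print(name,s.x[:2],'yaw deg',np.degrees(s.x[2]));print(s.fun.reshape(-1,2)); return s.x
if __name__=='__main__':
    rk=fit([(T(88,152),(.09,.1,.012)),(T(150,548),(-.09,.1,.012)),(T(612,488),(-.09,-.1,.012)),
     (S(93,543),(.09,.1,.012)),(S(467,528),(-.09,.1,.012)),(S(422,325),(-.09,-.1,.012)),(S(92,337),(.09,-.1,.012))],[.5,-.2,0],'rack')
    d=.1*np.sin(np.radians(25));h=.026+.1*np.cos(np.radians(25))
    st=fit([(T2(130,378),(0,.11,.026)),(T2(692,340),(0,-.11,.026)),(S2(330,190),(0,-.11,.026)),(S2(330,557),(0,.11,.026)),
      (T2(52,230),(d,.11,h)),(S2(230,38),(d,-.11,h)),(S2(203,395),(d,.11,h))],[.45,.2,0],'stand')
    nb=fit([(T(138,155),(0,.104,.1585)),(T(690,86),(0,-.104,.1585)),(S(140,72),(0,-.104,.1585)),(S(150,245),(0,.104,.1585)),(S(160,515),(0,.104,.012))],[.55,-.2,0],'nb')
    c,s=np.cos(rk[2]),np.sin(rk[2]);Rm=np.array([[c,-s],[s,c]])
    print('nb in rack',Rm.T@(nb[:2]-rk[:2]))
E
python3 fit.py
```

```text
rack [ 0.5379 -0.2017] yaw deg 5.890747161815956
[[-1.3293 -0.4093]
 [-1.2603  1.8053]
 [ 0.1905  1.435 ]
 [-1.5066 -1.1764]
 [-0.078  -2.1508]
 [-0.3323 -1.8022]
 [-1.2997 -0.9346]]
stand [0.5238 0.2194] yaw deg 2.4157241813274433
[[-1.9592  0.6852]
 [-0.9496  0.127 ]
 [-0.0638 -0.4589]
 [-0.8353 -1.3254]
 [-2.5821  1.1415]
 [-0.2637 -1.6321]
 [-0.3847 -3.215 ]]
nb [ 0.5928 -0.2046] yaw deg 5.867198847671296
[[ 0.2316  0.8756]
 [ 0.541   0.2895]
 [-0.5913 -1.9004]
 [-1.0134  0.47  ]
 [ 0.1316  2.2977]]
nb in rack [ 0.0543 -0.0085]
```

```bash
python3 -m jog '[[0,0,0,-0.0217,0],[0,0,0,-0.0217,0],[0,0,0,-0.0217,0],[0,0,0,-0.0217,0],[0,0,0,-0.0217,0],[0,0,0,-0.0217,0],[0,0,0,-0.0217,0],[0,0,0,-0.0217,0],[0,0,0,-0.0217,0]]' 25
cat > st.py <<'E'
import sys
from h import *
np.set_printoptions(precision=4,suppress=True)
s=r.get_state();M=Ro.from_quat(s['eef_rot']).as_matrix()
print('t',round(s['clock'],2),'p',np.array(s['tool_pos']),'xang',np.degrees(np.arctan2(M[1,0],M[0,0])),'F',np.array(s['contact_force']),'M',np.array(s['moment']),'op',s['opening'],'q',np.array(s['q']))
print(M)
if len(sys.argv)>3:
    g=np.array([float(a) for a in sys.argv[1:4]]);print('to goal, tool axes:',M.T@(g-s['tool_pos']))
E
python3 st.py .5928 -.2046 .239
```

```text
clock: 1.4
tool_pos: [0.2694, -0.564, 0.2388]
eef_rot: [0.999, 0.054, -0.0, 0.0]
contact_force: [0.1, -0.6, -0.5]
opening: 1.001
t 1.4 p [ 0.2694 -0.564   0.2388] xang 6.161978836874787 F [ 0.1463 -0.6119 -0.5251] M [ 0.0464 -0.1166  0.0549] op 1.0012085421237822 q [ 1.3446  0.73   -0.5432  1.5544  0.4289  0.978   0.7793]
[[ 0.9942  0.1073 -0.0001]
 [ 0.1073 -0.9942 -0.0002]
 [-0.0002  0.0002 -1.    ]]
to goal, tool axes: [ 0.3601 -0.3226 -0.0003]
```

```bash
python3 -m jog '[[0.03,-0.027,0,0,0],[0.03,-0.027,0,0,0],[0.03,-0.027,0,0,0],[0.03,-0.027,0,0,0],[0.03,-0.027,0,0,0],[0.03,-0.027,0,0,0],[0.03,-0.027,0,0,0],[0.03,-0.027,0,0,0],[0.03,-0.027,0,0,0],[0.03,-0.027,0,0,0],[0.03,-0.027,0,0,0],[0.03,-0.027,0,0,0],[0,0,0,0,0],[0,0,0,0,0]]' 25
python3 st.py .5928 -.2046 .108; python3 - <<'E'
from h import *
a=snap('top','top1.png');b=snap('side','side1.png')
cv2.imwrite('pics/c1.png',cv2.cvtColor(np.hstack([cv2.resize(a[100:280,280:480],(400,360)),cv2.resize(b[40:220,180:380],(400,360))]),cv2.COLOR_RGB2BGR))
E
```

```text
clock: 2.8
tool_pos: [0.595, -0.2039, 0.2386]
eef_rot: [0.999, 0.052, -0.0, 0.0]
contact_force: [-0.4, 0.1, -0.5]
opening: 0.998
t 2.8 p [ 0.595  -0.2039  0.2386] xang 5.9781614346306435 F [-0.3576  0.0914 -0.507 ] M [-0.0751 -0.1067 -0.0366] op 0.998411697844667 q [ 0.5234  0.7273 -0.4945  1.5431  0.3923  0.9713  0.0156]
[[ 0.9946  0.1041 -0.0001]
 [ 0.1041 -0.9946 -0.0001]
 [-0.0001  0.0001 -1.    ]]
to goal, tool axes: [-0.0022  0.0004  0.1306]
```

View pics/c1.png

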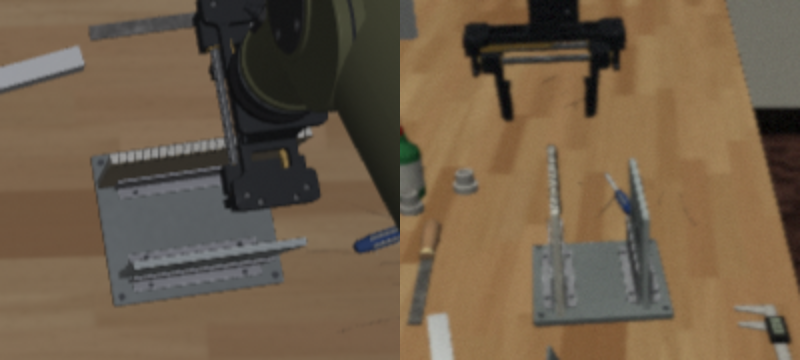

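The gripper straddles the notebook: in the side crop the finger tips are at x≈506 and 591 and the notebook top is at x≈552. Next I'll check the calibration with the fingertips.

```bash
python3 - <<'E'
from h import *
b=cv2.imread('pics/side1.png')
M=Ro.from_quat(r.get_state()['eef_rot']).as_matrix();p=np.array(r.get_state()['tool_pos'])
for d in(-.0525,0,.0525): print(proj('side',p+M@[d,0,0]))
cv2.imwrite('pics/z5.png',cv2.resize(b[70:170,205:305],None,fx=6,fy=6,interpolation=cv2.INTER_CUBIC))
E
```

```text
[[274.91889675  95.69922317]]
[[253.60160359  96.65009229]]
[[232.21052577  97.60425261]]
```

View pics/z5.png

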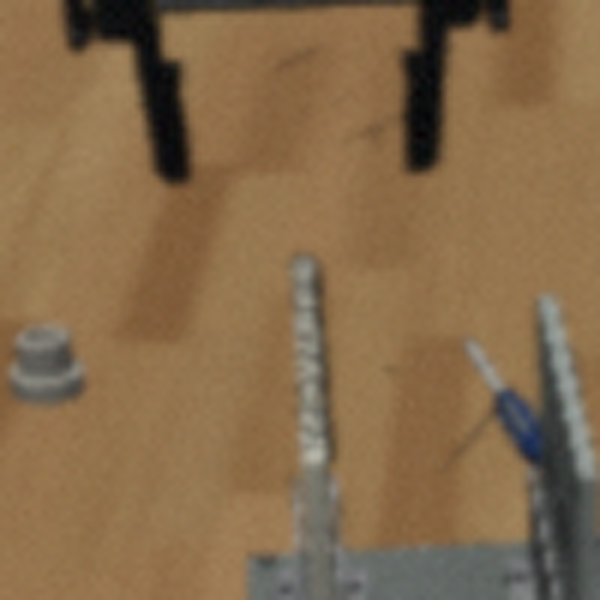

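```bash
python3 -m jog '[[-0.001,0,0.03,0,0],[0,0,0.03,0,0],[0,0,0.03,0,0],[0,0,0.025,0,0],[0,0,0.015,0,0],[0,0,0,0,0],[0,0,0,0,0.3],[0,0,0,0,0.5],[0,0,0,0,0.7],[0,0,0,0,0.9],[0,0,0,0,1],[0,0,0,0,1],[0,0,0,0,1],[0,0,0,0,1],[0,0,0,0,1]]' 25
python3 st.py
```

```text
clock: 4.4
tool_pos: [0.5936, -0.205, 0.1087]
eef_rot: [0.999, 0.051, -0.0, 0.0]
contact_force: [-0.2, -0.4, -0.8]
opening: 0.207
t 4.4 p [ 0.5936 -0.205   0.1087] xang 5.854159901005745 F [-0.1674 -0.4374 -0.8145] M [-0.0219 -0.0995  0.0276] op 0.20653781275697636 q [ 0.4842  0.8844 -0.4151  1.6512  0.4972  0.713  -0.0755]
[[ 0.9948  0.102  -0.    ]
 [ 0.102  -0.9948 -0.    ]
 [-0.      0.     -1.    ]]
```

```bash
python3 -m jog '[[0,0,0,0,1],[0,0,0,0,1],[0,0,0,0,1]]' 25
python3 st.py
```

```text
clock: 4.7
tool_pos: [0.5937, -0.205, 0.1087]
eef_rot: [0.999, 0.051, 0.0, 0.0]
contact_force: [0.1, 0.3, 0.2]
opening: 0.105
t 4.7 p [ 0.5937 -0.205   0.1087] xang 5.852655645094419 F [0.0939 0.2872 0.241 ] M [-0.0465 -0.168   0.0111] op 0.1054390307649637 q [ 0.4842  0.8844 -0.4151  1.6511  0.4973  0.7129 -0.0755]
[[ 0.9948  0.102   0.0002]
 [ 0.102  -0.9948 -0.    ]
 [ 0.0001  0.0001 -1.    ]]
```

```bash
python3 -m jog '[[0,0,0,0,1],[0,0,0,0,1],[0,0,-0.01,0,1],[0,0,-0.02,0,1],[0,0,-0.02,0,1],[0,0,-0.02,0,1],[0,0,-0.02,0,1],[0,0,-0.02,0,1],[0,0,-0.02,0,1],[0,0,-0.02,0,1],[0,0,-0.01,0,1],[0,0,0,0,1]]' 25
python3 st.py; python3 - <<'E'
from h import *
a=snap('top','top2.png');b=snap('side','side2.png')
cv2.imwrite('pics/c2.png',cv2.cvtColor(np.hstack([cv2.resize(a[100:280,280:480],(400,360)),cv2.resize(b[40:220,180:380],(400,360))]),cv2.COLOR_RGB2BGR))
E
```

```text
clock: 5.9
tool_pos: [0.5942, -0.205, 0.2703]
eef_rot: [0.999, 0.051, 0.001, 0.0]
contact_force: [0.1, 0.2, -2.8]
opening: 0.104
t 5.9 p [ 0.5942 -0.205   0.2703] xang 5.846993148639121 F [ 0.128   0.1776 -2.7877] M [-0.0018 -0.1643 -0.0216] op 0.10377292037467872 q [ 0.533   0.6932 -0.5091  1.5087  0.3713  1.034   0.0339]
[[ 0.9948  0.1019  0.0026]
 [ 0.1019 -0.9948 -0.0007]
 [ 0.0025  0.001  -1.    ]]
```

View pics/c2.png

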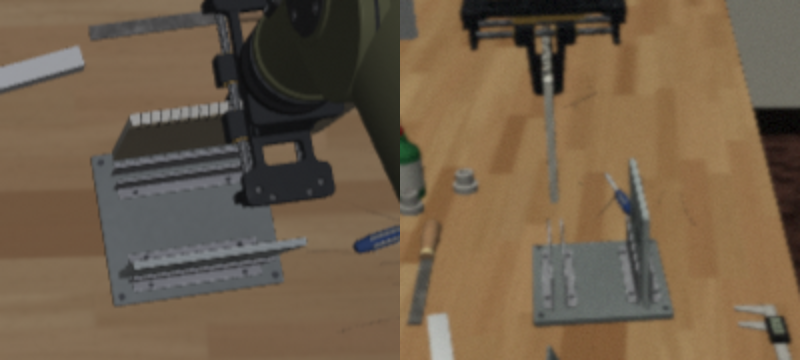

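Notebook lifted clear with a 2.8 N load, and the panel is still in the rack. Next I move over to the stand.

```bash
python3 -m jog '[[-0.001,-0.01,0,0,1],[-0.002,-0.02,0,0,1],[-0.0025,-0.03,0,0,1],[-0.0025,-0.03,0,0,1],[-0.0025,-0.03,0,0,1],[-0.0025,-0.03,0,0,1],[-0.0025,-0.03,0,0,1],[-0.0025,-0.03,0,0,1],[-0.0025,-0.03,0,0,1],[-0.0025,-0.03,0,0.002,1],[-0.0025,-0.03,0,0.002,1],[-0.0025,-0.03,0,0.002,1],[-0.0025,-0.03,0,0.002,1],[-0.0025,-0.03,0,0.0015,1],[-0.002,-0.025,0,0,1],[-0.002,-0.015,0,0,1],[0,0,0,0,1],[0,0,0,0,1]]' 25
python3 st.py .516 .2194 .27; python3 - <<'E'
from h import *
a=snap('top','top3.png');b=snap('side','side3.png')
cv2.imwrite('pics/c3.png',cv2.cvtColor(np.hstack([cv2.resize(a[130:280,120:290],(400,353)),cv2.resize(b[100:340,160:360],(400,480))[:353+127][:353]]),cv2.COLOR_RGB2BGR))
cv2.imwrite('pics/c3s.png',cv2.cvtColor(cv2.resize(b[160:340,200:320],None,fx=3.3,fy=3.3,interpolation=cv2.INTER_CUBIC),cv2.COLOR_RGB2BGR))
E
```

```text
clock: 7.8
tool_pos: [0.5189, 0.2187, 0.2682]
eef_rot: [1.0, 0.021, -0.0, 0.001]
contact_force: [0.5, 0.6, -2.5]
opening: 0.105
t 7.8 p [0.5189 0.2187 0.2682] xang 2.405302390172278 F [ 0.5338  0.587  -2.5343] M [-0.1296 -0.1569  0.0302] op 0.1052324814983518 q [-0.1974  0.5998 -0.4753  1.7096  0.3335  0.9151 -0.7658]
[[ 0.9991  0.042  -0.0008]
 [ 0.042  -0.9991 -0.002 ]
 [-0.0009  0.002  -1.    ]]
to goal, tool axes: [-0.0029 -0.0008 -0.0018]
```

View pics/c3.png

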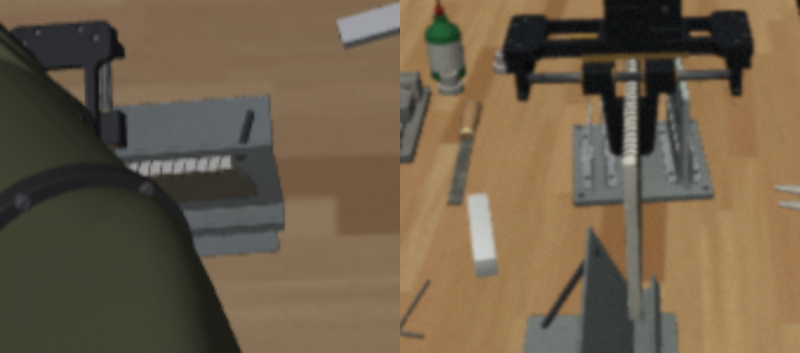

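View pics/c3s.png

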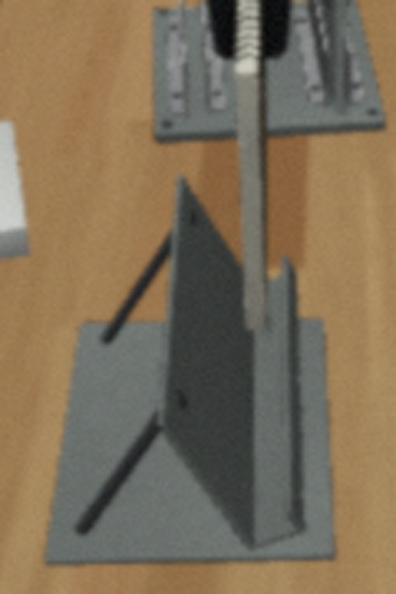

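```bash
python3 - <<'E'
from h import *
np.set_printoptions(precision=4,suppress=True)
s=r.get_state();M=Ro.from_quat(s['eef_rot']).as_matrix();p=np.array(s['tool_pos'])
P=lambda u,v:(200+(u+.5)/3.3-.5,160+(v+.5)/3.3-.5)
# notebook near face corners (bottom, thickness)
b=p+M@[0,-.104,0]; b[2]=p[2]-.0967
for d in(-.005,.005): print('nb bottom pred',proj('side',b+M@[d,0,0]))
t=b.copy();t[2]+=.146
print('nb top-of-covers pred',proj('side',t))
print('obs bottom',P(247,327),P(267,327),' top obs',P(252,72))
# corner near end, plane y fixed: solve x,z on plane y=.2194+.11
def aty(u,v,y):
    o,d=ray('side',u,v); return o+d*(y-o[1])/d[1]
for n,q in(('corner near',(254,547)),('ledge outer near',(300,531)),('lip top near',(300,520)),('board top near',(163,428))):
    print(n,P(*q),'y=.329:',aty(*P(*q),.329),'bench-z .026:',atz('side',*P(*q),.026))
for n,q in(('corner far',(254,285)),('lip top far',(288,260)),('board top far',(181,178))):
    print(n,P(*q),'y=.109:',aty(*P(*q),.109),'z=.026',atz('side',*P(*q),.026))
E
```

```text
nb bottom pred [[278.646  258.2708]]
nb bottom pred [[272.3921 258.3799]]
nb top-of-covers pred [[272.5453 179.9069]]
obs bottom (274.5, 258.74242424242425) (280.56060606060606, 258.74242424242425)  top obs (276.0151515151515, 181.46969696969697)
corner near (276.6212121212121, 325.4090909090909) y=.329: [0.5173 0.329  0.023 ] bench-z .026: [0.5171 0.3317 0.026 ]
ledge outer near (290.56060606060606, 320.56060606060606) y=.329: [0.4926 0.329  0.0359] bench-z .026: [0.4929 0.32   0.026 ]
lip top near (290.56060606060606, 317.22727272727275) y=.329: [0.4925 0.329  0.0443] bench-z .026: [0.4931 0.3123 0.026 ]
board top near (249.04545454545456, 289.3484848484849) y=.329: [0.5609 0.329  0.1098] bench-z .026: [0.5743 0.2433 0.026 ]
corner far (276.6212121212121, 246.0151515151515) y=.109: [0.5278 0.109  0.024 ] z=.026 [0.5276 0.1114 0.026 ]
lip top far (286.92424242424244, 238.43939393939394) y=.109: [0.5053 0.109  0.0449] z=.026 [0.5063 0.0849 0.026 ]
board top far (254.5, 213.5909090909091) y=.109: [0.5709 0.109  0.1091] z=.026 [ 0.5858 -0.009   0.026 ]
```

```bash
python3 - <<'E'
import cv2
b=cv2.imread('pics/side3.png')
cv2.imwrite('pics/z6.png',cv2.resize(b[235:335,235:310],None,fx=6,fy=6,interpolation=cv2.INTER_CUBIC))
a=cv2.imread('pics/top3.png')
cv2.imwrite('pics/z7.png',cv2.resize(a[165:245,165:245],None,fx=7,fy=7,interpolation=cv2.INTER_CUBIC))
E
```

```text
(no output)
```

View pics/z6.png

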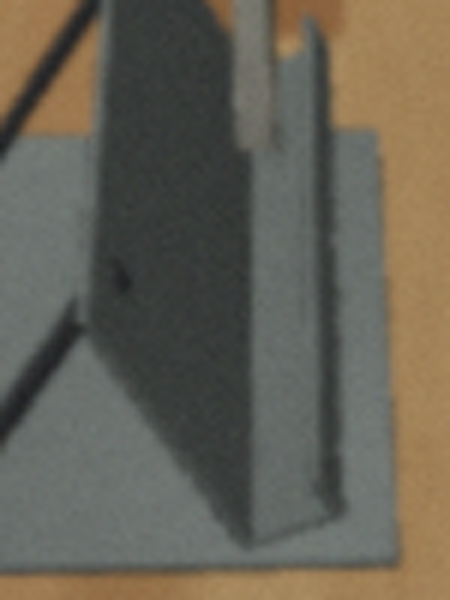

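View pics/z7.png

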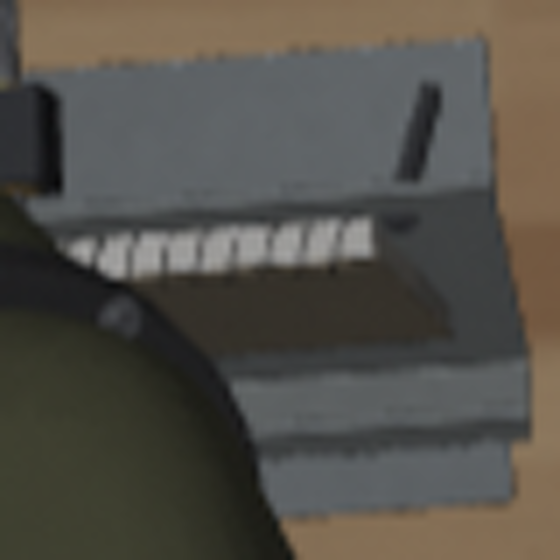

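```bash
python3 -m jog '[[-0.001,0,0.015,0,1],[-0.001,0,0.02,0,1],[0,0,0.02,0,1],[0,0,0.02,0,1],[0,0,0.015,0,1],[0,0,0.007,0,1],[0,0,0,0,1],[0,0,0,0,1]]' 25
python3 st.py; python3 - <<'E'
from h import *
a=snap('top','top4.png');b=snap('side','side4.png')
a,b=[cv2.cvtColor(i,cv2.COLOR_RGB2BGR) for i in(a,b)]
cv2.imwrite('pics/z8.png',cv2.resize(b[190:335,230:330],None,fx=4.1,fy=4.1,interpolation=cv2.INTER_CUBIC))
cv2.imwrite('pics/z9.png',cv2.resize(a[165:245,125:245],None,fx=6.5,fy=6.5,interpolation=cv2.INTER_CUBIC))
E
```

```text
clock: 8.7
tool_pos: [0.5177, 0.2196, 0.1723]
eef_rot: [1.0, 0.021, 0.001, -0.0]
contact_force: [-0.0, -0.1, -1.5]
opening: 0.105
t 8.7 p [0.5177 0.2196 0.1723] xang 2.3759495666657573 F [-0.0224 -0.1186 -1.4522] M [-0.0371 -0.0879  0.0114] op 0.10498992757333436 q [-0.2412  0.7194 -0.4102  1.817   0.425   0.6921 -0.8509]
[[ 0.9991  0.0415  0.001 ]
 [ 0.0415 -0.9991  0.0002]
 [ 0.001  -0.0002 -1.    ]]
```

View pics/z8.png

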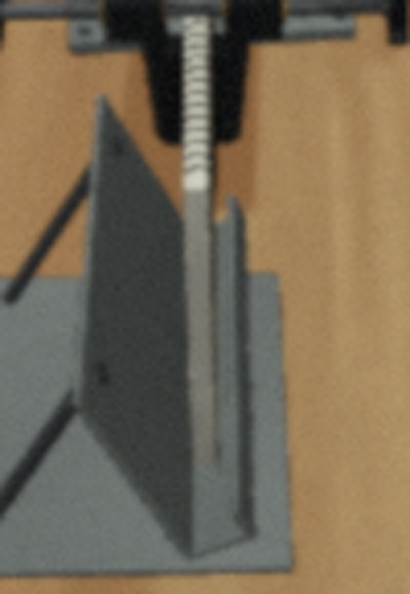

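View pics/z9.png

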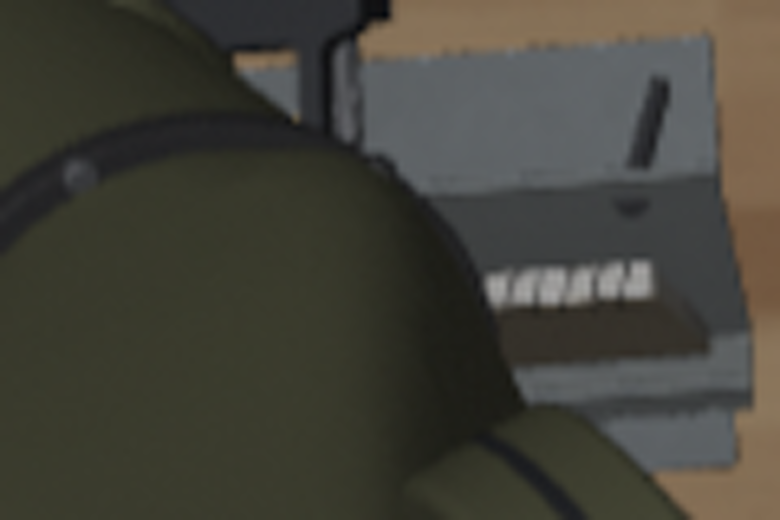

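```bash
python3 - <<'E'
from h import *
np.set_printoptions(precision=4,suppress=True)
P=lambda u,v:(230+(u+.5)/4.1-.5,190+(v+.5)/4.1-.5)
def aty(u,v,y):
    o,d=ray('side',u,v); return o+d*(y-o[1])/d[1]
print('nb bottom near L,R',aty(*P(192,461),.3236),aty(*P(216,461),.3236))
print('nb cover top near',aty(*P(185,188),.3236),aty(*P(210,188),.3236))
print('corner near',aty(*P(190,556),.329),'lip outer top near',aty(*P(256,533),.329),aty(*P(236,518),.329))
# coil far end
print('corner far',aty(*P(190,222),.109), 'lip far', aty(*P(234,198),.109))
print('nb coil far top', aty(*P(195,18),.1156), 'coil near top',aty(*P(196,183),.3236))
Q=lambda u,v:(125+(u+.5)/6.5-.5,165+(v+.5)/6.5-.5)
print('TOP: nb bottom far corner front',atz('top',*Q(708,352),.0755))
print('coil pts',atz('top',*Q(652,277),.2228),atz('top',*Q(495,287),.2228))
print('corner line',atz('top',*Q(750,328),.026),atz('top',*Q(510,366),.026),'lip',atz('top',*Q(750,395),.0497))
print('base front R', atz('top',*Q(738,465),0.003))
E
```

```text
nb bottom near L,R [0.5164 0.3236 0.0754] [0.5064 0.3236 0.0755]
nb cover top near [0.515  0.3236 0.2193] [0.5056 0.3236 0.2194]
corner near [0.5184 0.329  0.0234] lip outer top near [0.4899 0.329  0.0384] [0.4983 0.329  0.0474]
corner far [0.529  0.109  0.0302] lip far [0.5057 0.109  0.0463]
nb coil far top [0.5226 0.1156 0.1613] coil near top [0.5108 0.3236 0.2217]
TOP: nb bottom far corner front [0.5173 0.1167 0.0755]
coil pts [0.5218 0.1161 0.2228] [0.5203 0.1618 0.2228]
corner line [0.5315 0.1072 0.026 ] [0.5205 0.1929 0.026 ] lip [0.505  0.1052 0.0497]
base front R [0.4846 0.1146 0.003 ]
```

```bash
python3 -m jog '[[0,0,0.01,0,1],[0,0,0.01,0,1],[0,0,0.01,0,1],[0,0,0.005,0,1],[0,0,0,0,1],[0,0,0,0,1]]' 25
python3 -m jog '[[0,0,0.002,0,1],[0,0,0.002,0,1],[0,0,0,0,1]]' 25; python3 st.py
```

```text
clock: 9.4
tool_pos: [0.517, 0.2201, 0.1366]
eef_rot: [1.0, 0.021, -0.0, 0.0]
contact_force: [-0.0, -0.4, -3.8]
opening: 0.108
clock: 9.7
tool_pos: [0.517, 0.2198, 0.1326]
eef_rot: [1.0, 0.021, -0.0, 0.0]
contact_force: [-0.2, 0.3, -2.7]
opening: 0.1
t 9.7 p [0.517  0.2198 0.1326] xang 2.428053127864462 F [-0.1507  0.3049 -2.681 ] M [-0.0036 -0.1008 -0.0136] op 0.09975930535048619 q [-0.2651  0.7761 -0.3728  1.8466  0.4648  0.606  -0.886 ]
[[ 0.9991  0.0424 -0.    ]
 [ 0.0424 -0.9991 -0.0002]
 [-0.      0.0002 -1.    ]]
```

Bottom now at about z = 0.036, below the 0.050 lip top, and no contact yet. I'll continue in small steps.

```bash
python3 -m jog '[[0,0,0.001,0,1],[0,0,0.001,0,1],[0,0,0,0,1]]' 25; python3 -m jog '[[0,0,0.001,0,1],[0,0,0.001,0,1],[0,0,0,0,1]]' 25;python3 st.py; python3 - <<'E'
from h import *
b=snap('side','side5.png')
b=cv2.cvtColor(b,cv2.COLOR_RGB2BGR)
cv2.imwrite('pics/z10.png',cv2.resize(b[190:335,230:330],None,fx=4.1,fy=4.1,interpolation=cv2.INTER_CUBIC))
E
```

```text
clock: 10.0
tool_pos: [0.517, 0.2198, 0.1306]
eef_rot: [1.0, 0.021, -0.0, 0.0]
contact_force: [1.1, 0.1, -3.2]
opening: 0.106
clock: 10.3
tool_pos: [0.5171, 0.2199, 0.1286]
eef_rot: [1.0, 0.021, 0.0, 0.0]
contact_force: [0.5, 0.7, -2.1]
opening: 0.102
t 10.3 p [0.5171 0.2199 0.1286] xang 2.4255208860230275 F [ 0.5347  0.6793 -2.1188] M [-0.0308 -0.0941 -0.0089] op 0.10211252997955746 q [-0.2677  0.782  -0.3688  1.8489  0.4687  0.5973 -0.8894]
[[ 0.9991  0.0423  0.0001]
 [ 0.0423 -0.9991 -0.    ]
 [ 0.0001  0.     -1.    ]]
```

View pics/z10.png

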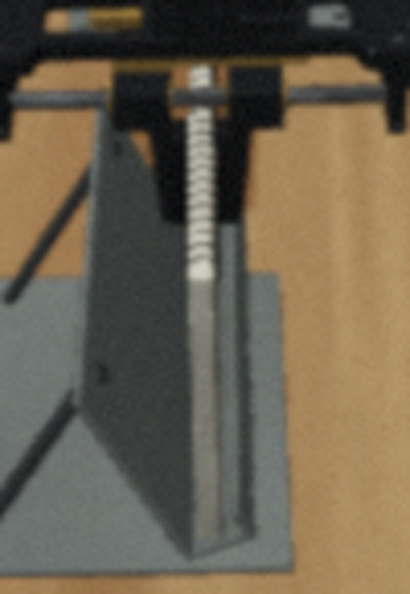

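The notebook's lower end is inside the trough, near end at (192-218, 545), between the board and the lip. I'll keep lowering until it touches.

```bash
for i in 1 ; do python3 -m jog '[[0,0,0.001,0,1],[0,0,0.001,0,1],[0,0,0,0,1]]' 25 | egrep 'pos|force'; done;  python3 -m jog '[[0,0,0.001,0,1],[0,0,0,0,1]]' 25| egrep 'pos|force'
```

```text
tool_pos: [0.518, 0.2201, 0.128]
contact_force: [-0.8, -0.4, 8.1]
tool_pos: [0.5181, 0.2201, 0.1279]
contact_force: [-2.0, -3.3, 14.4]
```

```bash
python3 -m jog '[[0,0,-0.001,0,1],[0,0,-0.001,0,1],[0,0,0,0,0.8],[0,0,0,0,0.7],[0,0,0,0,0.6],[0,0,0,0,0.5],[0,0,0,0,0.5],[0,0,0,0,0.4],[0,0,0,0,0.3],[0,0,0,0,0.2],[0,0,0,0,0.1],[0,0,0,0,0],[0,0,0,0,0],[0,0,0,0,0]]' 25;  python3 st.py; python3 - <<'E'
from h import *
b=snap('side','side6.png')
b=cv2.cvtColor(b,cv2.COLOR_RGB2BGR)
cv2.imwrite('pics/z11.png',cv2.resize(b[190:335,220:340],None,fx=4.1,fy=4.1,interpolation=cv2.INTER_CUBIC))
E
```

```text
clock: 12.25
tool_pos: [0.5171, 0.2199, 0.1277]
eef_rot: [1.0, 0.021, 0.0, 0.0]
contact_force: [0.9, -0.2, -0.2]
opening: 1.002
t 12.25 p [0.5171 0.2199 0.1277] xang 2.4333782020368493 F [ 0.8693 -0.2422 -0.1667] M [-0.0441 -0.1534 -0.0383] op 1.0015955269827495 q [-0.2683  0.7834 -0.3678  1.8496  0.4698  0.5952 -0.8903]
[[ 0.9991  0.0425  0.0001]
 [ 0.0425 -0.9991 -0.0001]
 [ 0.0001  0.0001 -1.    ]]
```

View pics/z11.png

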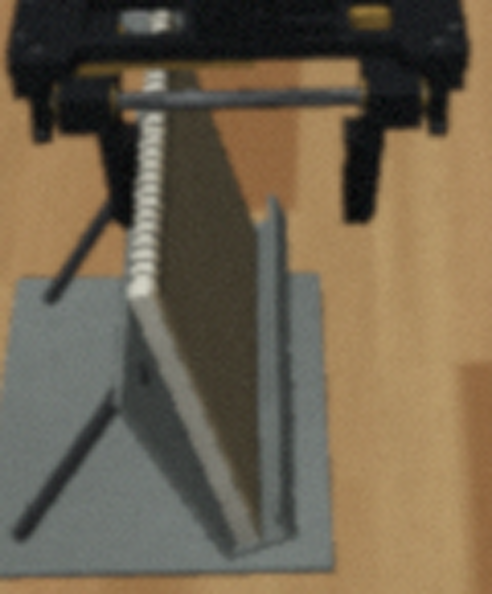

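The notebook's foot is in the trough. It leans on the rear finger near (130,200), just short of the board. I'll move the fingers back so it settles, then rise.

```bash
python3 -m jog '[[0.004,0,0,0,0],[0.004,0,0,0,0],[0.004,0,0,0,0],[0.004,0,0,0,0],[0.004,0,0,0,0],[0.004,0,0,0,0],[0.004,0,0,0,0],[0,0,0,0,0],[0,0,0,0,0]]' 25;  python3 st.py; python3 - <<'E'
from h import *
b=snap('side','side7.png')
b=cv2.cvtColor(b,cv2.COLOR_RGB2BGR)
cv2.imwrite('pics/z12.png',cv2.resize(b[190:335,220:340],None,fx=4.1,fy=4.1,interpolation=cv2.INTER_CUBIC))
E
```

```text
clock: 13.2
tool_pos: [0.5449, 0.2211, 0.1276]
eef_rot: [1.0, 0.021, -0.0, 0.0]
contact_force: [0.8, 0.2, 0.2]
opening: 1.0
t 13.2 p [0.5449 0.2211 0.1276] xang 2.4358087092853555 F [0.7615 0.1567 0.2295] M [-0.0264 -0.0652 -0.0148] op 0.9999735130750707 q [-0.2461  0.8106 -0.3812  1.769   0.4604  0.6518 -0.8487]
[[ 0.9991  0.0425 -0.0004]
 [ 0.0425 -0.9991 -0.0002]
 [-0.0004  0.0001 -1.    ]]
```

View pics/z12.png

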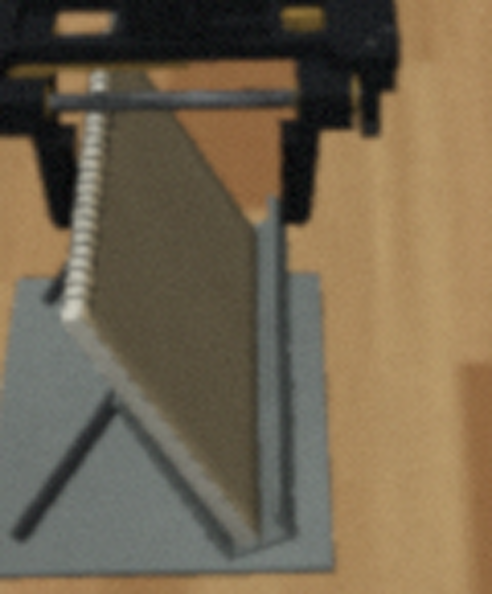

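```bash
python3 -m jog '[[0.005,0,0,0,0],[0.005,0,0,0,0],[0,0,-0.002,0,0],[0,0,-0.01,0,0],[0,0,-0.02,0,0],[0,0,-0.03,0,0],[0,0,-0.03,0,0],[0,0,-0.03,0,0],[0,0,-0.03,0,0],[-0.02,0,-0.02,0,0],[-0.03,0,0,0,0],[-0.03,0.03,0,0,0],[0,0.04,0,0,0],[0,0.04,0,0,0],[0,0.04,0,0,0],[0,0.04,0,0,0],[0,0.04,0,0,0],[0,0,0,0,0]]' 25;  python3 st.py; python3 - <<'E'
from h import *
b=snap('side','side8.png');a=snap('top','top8.png')
for c in('side','top'):
  for n in('notebook_mid','panel_mid'):
    for d in r.cut_out(n,c)[:1]:print(c,n,d['score'],d['rect'])
a,b=[cv2.cvtColor(i,cv2.COLOR_RGB2BGR) for i in(a,b)]
cv2.imwrite('pics/z13.png',cv2.resize(b[190:335,220:340],None,fx=4.1,fy=4.1,interpolation=cv2.INTER_CUBIC))
cv2.imwrite('pics/z14.png',cv2.resize(a[150:260,125:260],None,fx=5,fy=5,interpolation=cv2.INTER_CUBIC))
E
```

```text
clock: 15.05
tool_pos: [0.4844, -0.0184, 0.2999]
eef_rot: [1.0, 0.016, -0.0, 0.002]
contact_force: [-0.9, 0.4, -0.5]
opening: 1.002
t 15.05 p [ 0.4844 -0.0184  0.2999] xang 1.8492094152476488 F [-0.8899  0.3508 -0.4768] M [ 0.0232 -0.0591  0.011 ] op 1.0021221472242672 q [ 0.2805  0.4556 -0.5107  1.883   0.2889  0.8771 -0.3414]
[[ 0.9995  0.0323 -0.0008]
 [ 0.0323 -0.9995 -0.0043]
 [-0.0009  0.0042 -1.    ]]
side notebook_mid 0.75 [232.7, 196.8, 283.8, 324.0]
side panel_mid 0.8 [294.6, 122.2, 306.1, 193.8]
top notebook_mid 0.82 [125.7, 176.4, 238.8, 229.7]
top panel_mid 0.52 [385.5, 217.1, 433.0, 232.4]
```

View pics/z13.png

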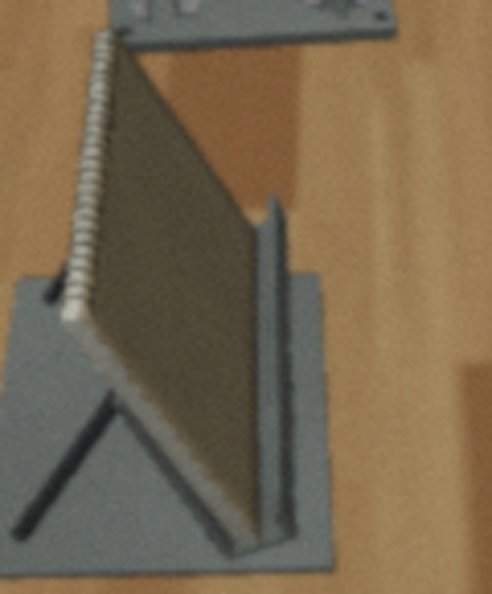

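View pics/z14.png

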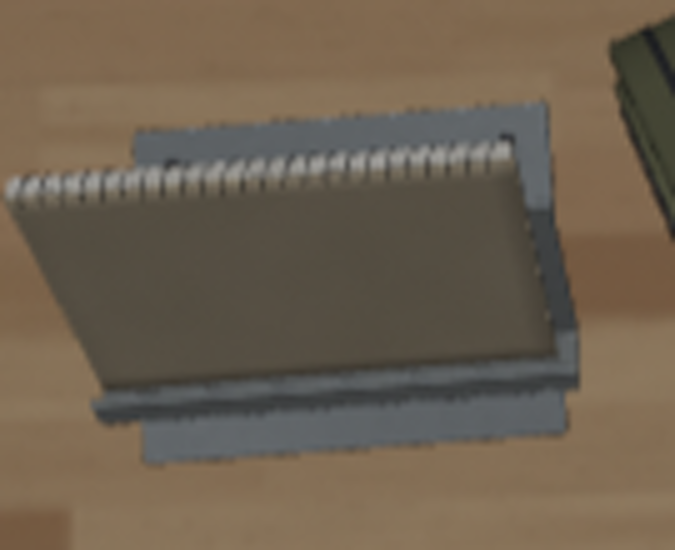

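View pics/top8.png

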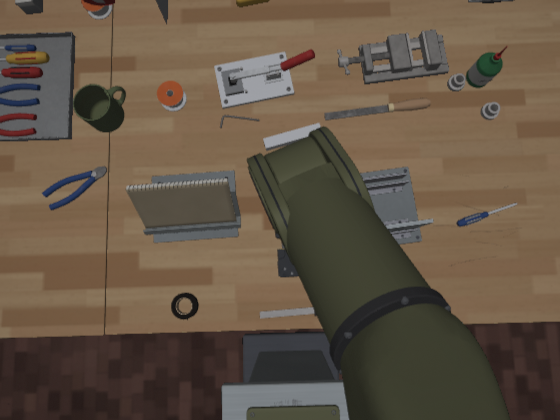

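```bash
python3 - <<'E'
from h import *
print(r.get_state()['clock'],r.finish_job())
E
```

```text
the job is handed in; nothing more can be done
15.35 None
```

I lifted the notebook out of the far rack slot, set it in the stand's trough and let go, then handed the job in at 15.35 s. It stands long edge down behind the lip and leans back against the board.

- **Grasp and placing:** I pinched the notebook near the top from above at 25 N. It touched down in the trough at about the height I expected, with a highest reading of about 14 N upward in my between-move checks. I opened the fingers, moved them back so it could settle on the board, then rose clear.
- **Last checks:** The final pictures show the lower edge in the trough and the covers against the board. The panel is still in its rack slot. The gripper is open and well clear, reading under 1.1 N, the same as its no-load noise.
- **Disagreement:** The two cameras differ on side-to-side centring. The top view puts the notebook about 4–5 mm towards +y (the robot's left), while the side view puts it about 2 mm the other way. Either figure is within "roughly centred", so I left it rather than risk nudging it.

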